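# Check the slide-drying bench with a surface thermometer

### The arm

A 6-joint arm with a two-finger parallel gripper is mounted at the origin on a cart in front of the work surface, level with it; the furniture and walls round the work are solid. World frame = base frame: x ahead of the robot, y to its left, z up, the work surface at z = 0. Lengths are in mm, angles in rad, forces in N, time in s.
With the tool pointing down it reaches from about 275 to 750 mm from the base axis. Payload 10.2 kg.
Tool frame: the origin (TCP) lies at the very end of the fingers, on their centre line; the grasp point (between the pads) lies 19 mm behind it (ctrl.grip_depth is the distance from the TCP to the grasp point, in mm); z points along the fingers, x is the direction in which the jaws open and shut, and the axes are right-handed (so a half turn about z gives the same grasp; the last joint's range is limited). The gripper opens to 85 mm and grips with 20 to 120 N. Pads are 22 mm wide; open, the fingers measure 114 mm over their backs; the gripper's body (76 mm by 85 mm) begins 54 mm behind the grasp point. The pads swing forward as they close: fully open they stand 13 mm farther back than shut.
Start: joints at [1.045, 0.313, 1.498, -0, 1.331, -0.223], TCP at [156.565, 501.117, 231.294] pointing down, gripper open.
Joint ranges: [-2.94, 2.94], [-0.97, 2.17], [0.19, 2.56], [-1.23, 4.37], [0.02, 3.11], [-2.88, 2.88]. Speed limits (rad/s): [2.39, 2.39, 3.01, 3.14, 3.14, 3.14].

### API

Orientations are given as a unit quaternion [w, x, y, z].
In Python, from rig import ctrl gives the robot as it stands.
- The arm moves only by the tool play_rows, never from a script. Its argument "motion" is a list of rows, each a list of 2 entries, a list of its own where there are three numbers: the shift along the tool's x, y, z in mm, then the turn, a rotation vector about the tool's x, y, z in degrees. A call has 1 to 20 rows; each row shifts and turns the commanded pose from where the row before left it, along the tool's axes as they then stand; what a row does not reach is not made up. A row lasts 1/12 s, in which the tool goes at most 41.7 mm and 7.16 degrees, less where a joint would pass 70% of its speed; a pose out of reach is approached as far as the arm can. A call with a gripper value outside its range is refused whole. "fingers" is the finger opening in mm, from 0 to 85.4, set as the call begins (left out, the last holds). The fingers move at their own pace and stop on an object; "squeeze" is the grip in N (left out, the last holds). Time passes only in rows, so rows that do not move let the fingers close. It gives the time, the measured TCP pose, the force and the opening at its end, in the units of the state.
- ctrl.sense(): the state, without advancing time (a new reading comes with each control period).
- ctrl.capture(name): name is "scene" or "top" or "wrist"; returns the picture (420x560x3 uint8, red, green, blue); there is no depth.
- ctrl.get_calibration(name): a dict with "K" (3x3 intrinsics, pixels), "R" (3x3) and "t" (3): a world point X has camera coordinates R X + t; the wrist camera has in their place "tool_from_camera" (4x4, takes a point from camera to tool coordinates, whose origin is the TCP and whose axes are the tool frame's). Camera axes: x right, y down, z forward; pixel columns grow to the right and rows downward; lengths in mm; the calibration is good to about 2 mm. A picture is of the moment at which its call begins: read the wrist's pose just before it. get_calibration takes no time and is no camera call.
- ctrl.finish_job(): hands the job in, once; it reports no verdict.
Trained networks look in the newest picture that a camera, given by its name, has taken for a name from the list of things; names that differ only in an ending like _2 or _b are one class to them, and where a whole thing is asked for, a point or a joint stands for the part that bears it (a point fixed in the world has none). Each returns a list of dicts, best first, with "p" (0 to 1); they miss things now and then, are a little off and sometimes report something else, mostly with a low value. They report only what shows in the picture. A call takes as long as a camera call. They do not tell look-alikes from the thing itself.
- ctrl.spot_in(camera, name): "position" ([column, row] as shares, 0 to 1, of the picture: columns of its width, rows of its height, amid what is visible of it).
The state is a dict: "time_s": time; "joints": joint angles; "dq": joint speeds; "tau": joint torques, N m; "eef_pos": TCP position; "ee_rot": TCP orientation; "force": force on the tool from outside, world axes, zero at the start; "wrist_torque": the same for the moment, N m; "grip_width": opening from 0.0 (shut) to 1.0 (fully open).
Only numpy, scipy, OpenCV 4.12 (cv2) and the standard library are available. Lean on these libraries where they do the work, as an engineer would, in place of code of your own. Each camera call takes 0.05 s, during which the arm holds its last target. There are 200 camera calls.

### The job

Check the slide-drying bench's plate: first slide its clear cover (it has a black rib to take it by) fully open, then lift the pocket surface thermometer out of its stand. Set its sprung tip inside the engraved ring on the bare lane of the sloping plate, with the thermometer square to that plate (leaning with the slope, not plumb) and pressed lightly until the tip is about half way in, and finish while holding it there in the gripper, still and in contact. Do not press hard, and leave the timer, the forceps and the box lid where they are.

Things in the scene. Friction and masses are not known exactly. Their poses are not given: they have to be found in the camera images.
- dryer: Fixed white wedge-shaped slide-drying bench, 190 deep (x) x 276 wide (y) mm, about 70 mm high in front and 130 mm at the back, over the rails. Its yaw varies. Origin on the table under its middle, x to its back, y to its left, z up. Its sloping top carries a ribbed aluminium plate, lying under two clear panes: the left one slides, the right one is fixed.
- plate: Sloping plate on the bench, 190 x 270 mm: origin in the middle of its surface, 82 mm above the table; x up the slope, y to the bench's left, z square out. It slopes 0.31 rad (17.8 deg) down to the front. Lanes 27 mm wide run along x between ribs 3 mm high; rails and end strips stand up to 20 mm above it, at x beyond +-78, y beyond +-124 mm. Flat glass slides lie fixed in the other lanes.
- spot (a point): Centre of the engraved ring (24 mm across, with a small cross) in the bare lane, on the surface of the plate, at [0, 75, 0] mm in the plate's frame; its axes are the plate's. It is covered by the sliding pane until that is open.
- cover (a joint): Travel of the left, sliding clear pane in m: 0 closed, 0.11 fully open (a stop). It slides along the plate's -y (to the bench's right), over the fixed pane, with a friction of about 1.5 N, and stays where it is left. It starts 0 to 0.03 open. Pane 160 x 124 x 3 mm, its upper face 16 mm above the plate.
- cover_grip (a point): Middle of the top of the black rib by which the cover is slid; moves with it (axes as the plate's). The rib is 10 mm thick (y), 50 mm long (x, along the slope) and stands 22 mm above the pane (z). It is 29 mm from the pane's left edge.
- stand: Fixed thermometer stand: dark round foot 84 mm across, 12 mm high, and a grey block 36 x 36 mm, top at 75 mm, with an upright hole 14 mm across. Origin under its middle. It stands to the left or to the right of the bench.
- probe: Pocket surface thermometer, 155 mm long, 72 to 125 g, upright in the stand, stem 60 mm down the hole, handle's shoulder on the block's top. Origin at the middle of the tip's flat end when sprung out; z runs up along the handle. White handle 26 mm (x) x 18 mm (y, take it this way), z = 60 to 155 mm; steel stem 9 mm across below. Small display on its -x side.
- probe_tip (a joint): How far the sprung tip is pushed in, m: 0 out, 0.008 fully in (a stop). The force is 0.8 N at the start and grows by 0.4 N per mm; half way, 4 mm, is about 2.4 N.
- probe_face (a point): Middle of the flat end of the sprung tip (a steel disc 10 mm across, 3 mm thick); moves with the tip.
- timer: Loose white clockwork timer, 47 x 62 x 66 mm, on the other side of the bench than the stand; origin under its middle. Leave alone.
- forceps: Loose steel forceps, 14 x 135 x 9 mm, lying in front of the bench, to the right; origin under its middle. Leave alone.
- box_lid: Loose red-rimmed card box lid, open side up, 76 x 94 x 24 mm, at the right; origin under its middle. Leave alone.
Not all that is in view belongs to the job. Of the things shaped like the probe, the white one is meant.

How it is judged:
By the outcome, as a careful person would: the job done as asked, in the order asked, and still so for the second after the job is handed in, while the arm keeps its last pose, push and grip.
It also fails if it takes over 54 s, if anything falls off the work surface, if the arm or the gripper's body presses on something with over 40 N, if the wrist force passes 120 N, or if a joint passes its speed limit or range.

## Working session

There is one attempt and no reset: what is moved stays moved. The work goes in short steps, Python scripts to look and compute and a tool call to move; the robot and the scene stay as the last step left them, time stands still between calls to the robot, and variables do not carry over. Pictures are saved under pics/ and viewed, about 8 in all and at most 12, crops included, and the job is handed in when it is done.

Besides the shell and the picture viewer there is one more tool, called after "Emit:" by a JSON object that holds its "method" and its "body". play_rows: Moves the arm, as the interface text tells. Its arguments: {"type":"object","properties":{"motion":{"type":"array"},"fingers":{"type":"number"},"squeeze":{"type":"number"}},"required":["motion"]}

```bash
mkdir -p pics; ls; python3 - <<'E'
from rig import ctrl
import cv2,numpy as np
for n in ["scene","top"]:
    im=ctrl.capture(n); cv2.imwrite(f"pics/{n}0.png",im[:,:,::-1])
    c=ctrl.get_calibration(n); print(n,np.round(c["K"],1).tolist(),np.round(c["R"],3).tolist(),np.round(c["t"],1).tolist())
    for o in ["dryer","plate","cover","cover_grip","stand","probe","timer","forceps","box_lid"]:
        print(o,[(round(d["p"],2),round(d["position"][0]*560),round(d["position"][1]*420)) for d in ctrl.spot_in(n,o)][:3])
s=ctrl.sense();print(s)
print(ctrl.get_calibration("wrist"), ctrl.grip_depth)
E
```

```text
pics
scene [[487.0, 0.0, 279.7], [0.0, 487.0, 206.4], [0.0, 0.0, 1.0]] [[0.731, -0.682, 0.013], [-0.492, -0.54, -0.683], [0.473, 0.493, -0.73]] [-368.6, 246.1, 1125.7]
dryer [(0.72, 298, 173)]
plate [(0.7, 298, 163)]
cover [(0.94, 283, 155)]
cover_grip [(0.95, 282, 153)]
stand [(0.68, 189, 162)]
probe [(0.66, 185, 133), (0.65, 157, 153)]
timer [(0.71, 338, 271)]
forceps [(0.48, 288, 265)]
box_lid [(0.97, 414, 304)]
top [[408.5, 0.0, 281.5], [0.0, 408.5, 205.2], [0.0, 0.0, 1.0]] [[-0.014, -1.0, 0.015], [-0.998, 0.013, -0.068], [0.068, -0.016, -0.998]] [-85.2, 459.7, 1371.3]
dryer [(0.87, 245, 161)]
plate [(0.89, 244, 162)]
cover [(0.76, 227, 165)]
cover_grip [(0.74, 230, 164)]
stand [(0.9, 167, 217)]
probe [(0.64, 153, 217), (0.47, 158, 250)]
timer [(0.6, 343, 210)]
forceps []
box_lid [(0.87, 385, 181)]
{'time_s': 1.0, 'joints': array([ 1.04461355e+00,  3.12889853e-01,  1.49769397e+00,  2.84088238e-05,
        1.33102086e+00, -2.23390579e-01]), 'dq': array([ 2.75274037e-04,  2.36873285e-04,  1.08808728e-03,  1.25365611e-05,
       -1.15664653e-03, -3.20408423e-04]), 'tau': array([ 1.4
[... 252 characters left out ...]
]), 'force': array([-0.9210979 ,  0.16453164,  0.39674979]), 'wrist_torque': array([-0.01733094,  0.01241968,  0.06471724]), 'grip_width': 1.0009561890160108}
{'K': array([[292.18634102,   0.        , 276.94400167],
       [  0.        , 292.18634102, 211.42684886],
       [  0.        ,   0.        ,   1.        ]]), 'tool_from_camera': array([[ 9.99999881e-01, -4.54340762e-04,  1.74975323e-04,
        -3.65871088e-01],
       [ 3.89552223e-04,  9.62236260e-01,  2.72215407e-01,
        -6.86166713e+01],
       [-2.92046156e-04, -2.72215307e-01,  9.62236323e-01,
        -1.42935424e+02],
       [ 0.00000000e+00,  0.00000000e+00,  0.00000000e+00,
         1.00000000e+00]])} 18.700000000000003
```

```bash
python3 - <<'E'
import cv2
a=cv2.imread("pics/scene0.png");b=cv2.imread("pics/top0.png")
cv2.imwrite("pics/a.png",cv2.resize(a[60:340,120:480],(772,600),interpolation=cv2.INTER_CUBIC))
cv2.imwrite("pics/b.png",cv2.resize(b[70:300,110:420],(800,594),interpolation=cv2.INTER_CUBIC))
E
```

```text
(no output)
```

View pics/a.png

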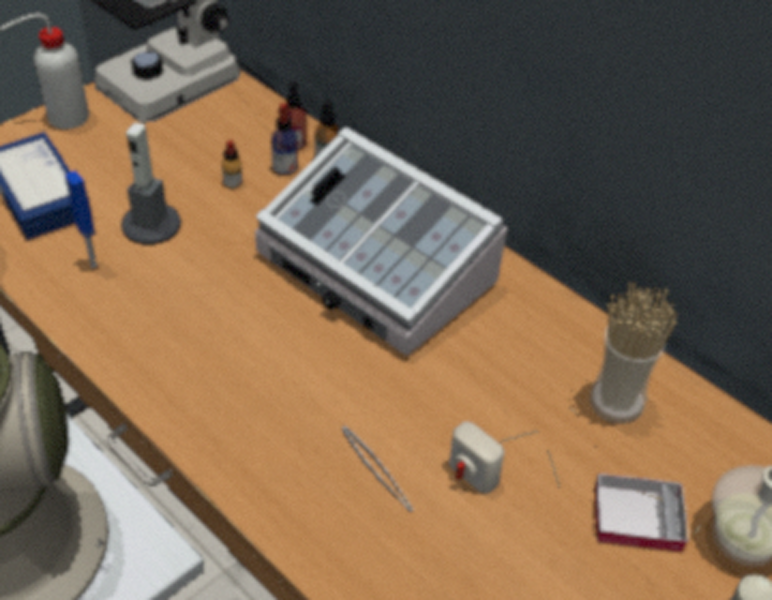

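View pics/b.png

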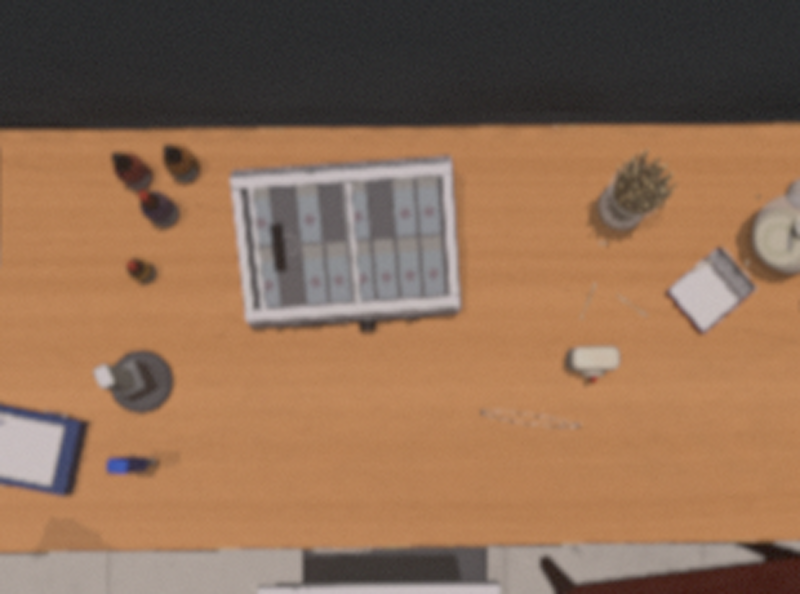

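```bash
cat >h.py <<'E'
import numpy as np, cv2
from rig import ctrl
from scipy.optimize import least_squares
from scipy.spatial.transform import Rotation as R
def cam(n,s=None):
    c=ctrl.get_calibration(n); K=np.array(c["K"])
    if n!="wrist": return K,np.array(c["R"]),np.array(c["t"])
    T=np.eye(4); T[:3,:3]=R.from_quat(s["ee_rot"],scalar_first=True).as_matrix(); T[:3,3]=s["eef_pos"]
    M=np.linalg.inv(T@np.array(c["tool_from_camera"])); return K,M[:3,:3],M[:3,3]
def proj(c,X):
    K,Rm,t=c; p=(np.atleast_2d(X)@Rm.T+t)@K.T; return p[:,:2]/p[:,2:]
def onz(c,uv,z):
    K,Rm,t=c; C=-Rm.T@t; d=Rm.T@np.linalg.solve(K,[uv[0],uv[1],1.]); return C+d*(z-C[2])/d[2]
def plateT(q):
    Rp=R.from_euler("zy",[q[2],-0.31]).as_matrix(); return Rp,np.array([q[0],q[1],82.])
def P(q,pts):
    Rp,o=plateT(q); return np.atleast_2d(pts)@Rp.T+o
E
python3 - <<'E'
from h import *
cs,ct=cam("scene"),cam("top")
pts=np.array([[95,138,20],[95,-138,20],[-95,-138,20],[-95,138,20]])
ut=np.array([(232,172),(450,158),(460,308),(248,325)])/2.581+[110,70]
us=np.array([(347,130),(502,217),(410,318),(260,215)])/2.144+[120,60]
f=lambda q:np.r_[(proj(ct,P(q,pts))-ut).ravel(),(proj(cs,P(q,pts))-us).ravel()]
r=least_squares(f,[550,100,0.]);print(r.x,np.round(r.fun,1))
q=r.x
for c,u,n in((ct,(278/2.581+110,247/2.581+70),"t"),(cs,(327/2.144+120,185/2.144+60),"s")):
    X=onz(c,u,120);print("grip",n,[ (z,np.round((onz(c,u,z)-plateT(q)[1])@plateT(q)[0],0)) for z in (105,115,125)])
print("stand foot",onz(ct,(140/2.581+110,380/2.581+70),12),onz(cs,(151/2.144+120,222/2.144+60),12))
print("probe top",onz(ct,(103/2.581+110,376/2.581+70),170),onz(cs,(137/2.144+120,127/2.144+60),170))
E
```

```text
[5.93434284e+02 2.63538649e+01 5.63246775e-02] [-1.6  0.1  1.4 -0.3  1.1  0.5 -1.2 -0.4  0.4 -3.3  2.8 -1.2 -0.1  2.1
 -3.1  1.1]
grip t [(105, array([ 0., 86., 26.])), (115, array([ 2., 84., 36.])), (125, array([ 3., 83., 46.]))]
grip s [(105, array([-3., 85., 27.])), (115, array([-8., 77., 38.])), (125, array([-13.,  68.,  50.]))]
stand foot [423.00391618 306.1511892   12.        ] [416.82424542 299.49297886  12.        ]
probe top [421.56548353 306.29775816 170.        ] [421.82434192 304.72016405 170.        ]
```

```bash
cat >>h.py <<'E'
def tool():
    s=ctrl.sense(); return s,R.from_quat(s["ee_rot"],scalar_first=True),s["eef_pos"]
def go(pos,Rt=None):
    """shift in current tool axes first, then turn (deg)"""
    s,r,p=tool(); print("shift",np.round(r.inv().apply(np.array(pos)-p),1), "turn",np.round(np.degrees((r.inv()*R.from_matrix(Rt)).as_rotvec()),2) if Rt is not None else "")
def Rtool(q,flip=1):
    Rp,o=plateT(q); return np.c_[flip*Rp[:,1],flip*Rp[:,0],-Rp[:,2]]
E
python3 -c "
from h import *
go([400,300,250])"
```

```text
shift [-119.4  292.3  -18.7] turn
```

Emit:
{"method": "play_rows", "body": {"motion": [[[-5, 10, -2], [0, 0, 0]], [[-8, 20, -2], [0, 0, 0]], [[-10, 24, -2], [0, 0, 0]], [[-10, 24, -2], [0, 0, 0]], [[-10, 24, -2], [0, 0, 0]], [[-10, 24, -2], [0, 0, 0]], [[-10, 24, -2], [0, 0, 0]], [[-10, 24, -2], [0, 0, 0]], [[-10, 24, -2], [0, 0, 0]], [[-10, 24, -1], [0, 0, 0]], [[-10, 24, 0], [0, 0, 0]], [[-10, 24, 0], [0, 0, 0]], [[-8, 14, 0], [0, 0, 0]], [[-4, 8, 0], [0, 0, 0]], [[0, 0, 0], [0, 0, 0]], [[0, 0, 0], [0, 0, 0]]], "fingers": 85}}

```text
time_s: 2.33
eef_pos: [397.8, 294.7, 250.4]
ee_rot: [-0.0, 0.806, 0.592, -0.0]
force: [-1.1, 0.2, 0.2]
grip_width: 0.996
```

```bash
python3 - <<'E'
from h import *
s=ctrl.sense(); im=ctrl.capture("wrist"); cv2.imwrite("pics/w1.png",im[:,:,::-1]); np.save("w1.npy",np.r_[s["eef_pos"],s["ee_rot"]])
print(s["eef_pos"],s["ee_rot"],s["time_s"])
for o in ["stand","probe"]: print(o,[(round(d["p"],2),np.round(d["position"]*np.array([560,420]))) for d in ctrl.spot_in("wrist",o)][:3])
print(proj(cam("wrist",s),[[422,305,170],[420,304,75],[420,304,0]]))
E
```

```text
[397.81151148 294.67063695 250.35013666] [-1.28436357e-04  8.05843478e-01  5.92128595e-01 -1.93705314e-05] 2.3333
stand [(0.87, array([288., 190.]))]
probe [(0.92, array([300., 226.])), (0.86, array([247., 117.]))]
[[298.23028517 241.3776708 ]
 [290.9515254  208.86692083]
 [288.41503134 194.50423873]]
```

View pics/w1.png

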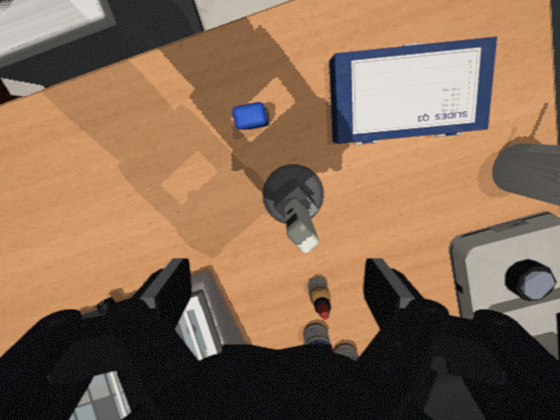

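```bash
python3 - <<'E'
import cv2
a=cv2.imread("pics/w1.png")[150:270,230:370]
cv2.imwrite("pics/w1c.png",cv2.resize(a,(700,600),interpolation=cv2.INTER_CUBIC))
E
```

```text
(no output)
```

View pics/w1c.png

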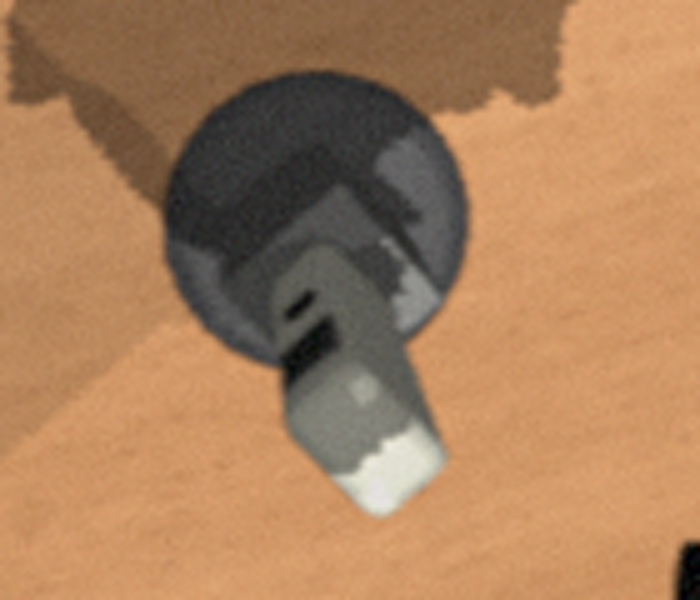

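```bash
python3 - <<'E'
from h import *
a=np.load("w1.npy"); c=cam("wrist",dict(eef_pos=a[:3],ee_rot=a[3:]))
cv=lambda p:np.array(p)/5+[230,150]
Q=np.array([onz(c,cv(p),170) for p in [(287,410),(350,362),(443,460),(378,517)]]);print(Q,Q.mean(0))
print("foot",onz(c,cv((316,215)),12))
B=[onz(c,cv(p),75) for p in [(342,187),(225,268),(440,300)]];print(B)
ang=lambda d:np.degrees(np.arctan2(d[1],d[0]))
print("x dir",ang(Q[2]-Q[1]),ang(Q[3]-Q[0]),"y",ang(Q[1]-Q[0]),ang(Q[2]-Q[3]),"blk",ang(B[2]-B[0]),ang(B[1]-B[0]))
q=[593.4,26.4,.0563]
g=P(q,[0,84,38])[0]; print(g)
go(P(q,[0,84,120])[0],Rtool(q))
E
```

```text
[[411.56514962 298.90490315 170.        ]
 [406.77183455 310.92420668 170.        ]
 [427.51319921 320.75495366 170.        ]
 [434.05247135 307.83666955 170.        ]] [419.97566368 309.60518326 170.        ]
foot [417.26832618 311.00499118  12.        ]
[array([398.87733258, 318.92185468,  75.        ]), array([408.75936022, 288.65730401,  75.        ]), array([430.42348023, 332.7986571 ,  75.        ])]
x dir 25.35946336672354 21.662540659042193 y 111.74218263671254 116.84866255633449 blk 23.744164594642054 -71.91702442822749
[577.30637478 110.26690818 116.74675437]
shift [-130.7  202.9   55.5] turn [-17.72   2.18 -20.34]
```

Emit:
{"method": "play_rows", "body": {"motion": [[[-6, 10, 0], [0, 0, 0]], [[-12, 19, 0], [0, 0, 0]], [[-16, 24, 0], [0, 0, 0]], [[-16, 24, 0], [0, 0, 0]], [[-16, 24, 0], [0, 0, 0]], [[-16, 24, 0], [0, 0, 0]], [[-16, 24, 0], [0, 0, 0]], [[-16, 24, 0], [0, 0, 0]], [[-11, 18, 0], [0, 0, 0]], [[-6, 12, 0], [0, 0, 0]], [[0, 0, 0], [-4.43, 0.54, -5.08]], [[0, 0, 0], [-4.43, 0.54, -5.08]], [[0, 0, 0], [-4.43, 0.55, -5.09]], [[0, 0, 0], [-4.43, 0.55, -5.09]], [[0, 0, 0], [0, 0, 0]], [[0, 0, 0], [0, 0, 0]]], "fingers": 45}}

```text
time_s: 3.82
eef_pos: [552.3, 109.3, 250.6]
ee_rot: [0.112, 0.68, 0.717, 0.105]
force: [-0.2, -0.8, -0.1]
grip_width: 0.526
```

```bash
python3 - <<'E'
from h import *
s=ctrl.sense(); im=ctrl.capture("wrist"); np.save("w2.npy",np.r_[s["eef_pos"],s["ee_rot"]])
print(s["eef_pos"],s["ee_rot"],s["time_s"])
c=cam("wrist",s); q=[593.4,26.4,.0563]; Rp,o=plateT(q)
print("axis",(R.from_quat(s["ee_rot"],scalar_first=True).as_matrix().T@Rtool(q)).round(3).tolist(), "tcp in plate",(s["eef_pos"]-o)@Rp)
for n in ["cover_grip","cover","plate"]: print(n,[(round(d["p"],2),np.round(d["position"]*np.array([560,420]))) for d in ctrl.spot_in("wrist",n)][:3])
im=im[:,:,::-1].copy()
cv2.imwrite("pics/w2.png",im)
pts=P(q,[[95,138,20],[95,-138,20],[-95,-138,20],[-95,138,20],[0,75,0],[25,84,38],[-25,84,38],[78,124,20],[78,-124,20],[-78,-124,20],[-78,124,20]])
for u in proj(c,pts):
    if 0<=u[0]<560 and 0<=u[1]<420: cv2.drawMarker(im,tuple(int(v) for v in u.round()),(0,0,255),0,7)
print(proj(c,pts).round())
cv2.imwrite("pics/w2m.png",cv2.resize(im,(800,600),interpolation=cv2.INTER_CUBIC))
E
```

```text
[552.28056088 109.33075658 250.63729841] [0.11160039 0.6799679  0.71698736 0.1054426 ] 3.8167
axis [[1.0, 0.003, 0.0], [-0.003, 1.0, 0.002], [-0.0, -0.002, 1.0]] tcp in plate [ 16.93191307  82.10808761 173.14280044]
cover_grip [(0.61, array([253., 171.]))]
cover [(0.74, array([255., 173.]))]
plate [(0.88, array([203., 167.]))]
[[328. 266.]
 [ 80. 267.]
 [ 42.  82.]
 [337.  81.]
 [271. 178.]
 [279. 210.]
 [279. 159.]
 [316. 252.]
 [ 90. 253.]
 [ 61. 101.]
 [321. 100.]]
```

View pics/w2m.png

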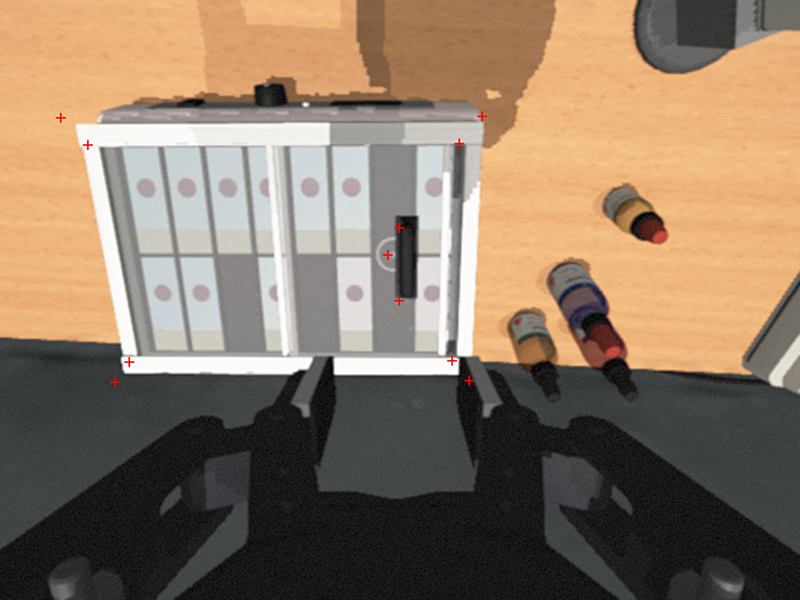

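```bash
python3 - <<'E'
from h import *
a=np.load("w2.npy"); c=cam("wrist",dict(eef_pos=a[:3],ee_rot=a[3:])); q=[593.4,26.4,.0563]
im=cv2.imread("pics/w2.png")[75:275,45:345]
S=800/300; im=cv2.resize(im,None,fx=S,fy=S,interpolation=cv2.INTER_CUBIC)
for y in range(-90,121,30):
    for x in (-60,60):
        u=(proj(c,P(q,[x,y,3]))[0]-[45,75]+.5)*S; cv2.drawMarker(im,tuple(int(v) for v in u.round()),(0,0,255),0,9)
t=np.linspace(0,6.28,60)
for u in proj(c,P(q,np.c_[12*np.cos(t),75+12*np.sin(t),0*t])): u=(u-[45,75]+.5)*S; cv2.circle(im,tuple(int(v) for v in u.round()),1,(0,255,255),-1)
for x,y in ((25,77),(25,87),(-25,87),(-25,77)): u=(proj(c,P(q,[x,y,38]))[0]-[45,75]+.5)*S; cv2.circle(im,tuple(int(v) for v in u.round()),2,(0,255,0),-1)
cv2.imwrite("pics/w2z.png",im)
E
```

```text
(no output)
```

View pics/w2z.png

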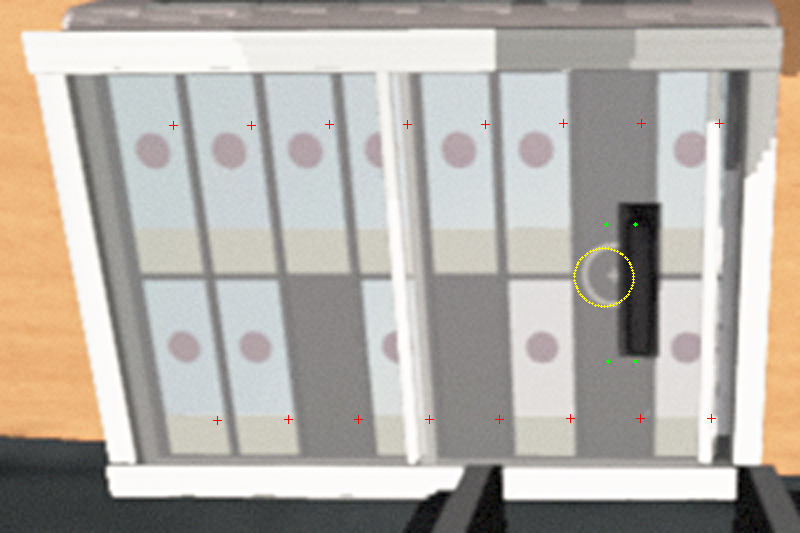

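Emit:
{"method": "play_rows", "body": {"motion": [[[2, -3, 8], [0, 0, 0]], [[3, -5, 16], [0, 0, 0]], [[4, -5, 22], [0, 0, 0]], [[0, -4, 22], [0, 0, 0]], [[0, 0, 22], [0, 0, 0]], [[0, 0, 18], [0, 0, 0]], [[0, 0, 12], [0, 0, 0]], [[0, 0, 8], [0, 0, 0]], [[0, 0, 8], [0, 0, 0]], [[0, 0, 7], [0, 0, 0]], [[0, 0, 5], [0, 0, 0]], [[0, 0, 3], [0, 0, 0]], [[0, 0, 0], [0, 0, 0]], [[0, 0, 0], [0, 0, 0]]], "fingers": 34, "squeeze": 20}}

```text
time_s: 5.18
eef_pos: [582.2, 117.1, 101.5]
ee_rot: [0.112, 0.679, 0.718, 0.106]
force: [-0.0, -0.5, -0.4]
grip_width: 0.396
```

Emit:
{"method": "play_rows", "body": {"motion": [[[0, 0, 0], [0, 0, 0]], [[0, 0, 0], [0, 0, 0]], [[0, 0, 0], [0, 0, 0]], [[0, 0, 0], [0, 0, 0]], [[0, 0, 0], [0, 0, 0]], [[0, 0, 0], [0, 0, 0]]], "fingers": 0}}

```text
time_s: 5.68
eef_pos: [582.3, 117.1, 101.7]
ee_rot: [0.113, 0.679, 0.718, 0.106]
force: [-3.0, -1.2, 5.2]
grip_width: 0.114
```

```bash
python3 - <<'E'
from h import *
s=ctrl.sense(); q=[593.4,26.4,.0563]; Rp,o=plateT(q)
print((s["eef_pos"]-o)@Rp,s["force"],s["grip_width"]*85.4,s["time_s"])
im=ctrl.capture("wrist"); cv2.imwrite("pics/w3.png",im[:,:,::-1])
E
```

```text
[ 0.52653586 90.85440504 22.14267462] [-2.96450394 -1.20760656  5.23827174] 9.751289373511318 5.6833
```

Emit:
{"method": "play_rows", "body": {"motion": [[[0, 0, -2], [0, 0, 0]], [[-4, 0, 0], [0, 0, 0]], [[-7, 0, 0], [0, 0, 0]], [[-8, 0, 0], [0, 0, 0]], [[-8, 0, 0], [0, 0, 0]], [[-8, 0, 0], [0, 0, 0]], [[-8, 0, 0], [0, 0, 0]], [[-8, 0, 0], [0, 0, 0]], [[-8, 0, 0], [0, 0, 0]], [[-8, 0, 0], [0, 0, 0]], [[-8, 0, 0], [0, 0, 0]], [[-6, 0, 0], [0, 0, 0]], [[-4, 0, 0], [0, 0, 0]], [[-2, 0, 0], [0, 0, 0]], [[0, 0, 0], [0, 0, 0]], [[0, 0, 0], [0, 0, 0]]]}}

```text
time_s: 7.07
eef_pos: [586.4, 30.0, 102.6]
ee_rot: [0.112, 0.679, 0.717, 0.106]
force: [16.6, -0.4, -21.5]
grip_width: 0.11
```

Emit:
{"method": "play_rows", "body": {"motion": [[[0, 0.3, 1], [0, 0, 0]], [[0, 0.4, 1], [0, 0, 0]], [[0, 0, 0], [0, 0, 0]]]}}

```text
time_s: 7.32
eef_pos: [586.6, 30.3, 102.3]
ee_rot: [0.111, 0.679, 0.718, 0.105]
force: [-2.5, -1.2, -1.1]
grip_width: 0.111
```

Good, forces relaxed. Continue to the stop gently.

Emit:
{"method": "play_rows", "body": {"motion": [[[-3, 0, 0], [0, 0, 0]], [[-3, 0, 0], [0, 0, 0]], [[-3, 0, 0], [0, 0, 0]], [[-2, 0, 0], [0, 0, 0]], [[-2, 0, 0], [0, 0, 0]], [[0, 0, 0], [0, 0, 0]]]}}

```text
time_s: 7.82
eef_pos: [587.4, 16.9, 102.4]
ee_rot: [0.112, 0.679, 0.718, 0.105]
force: [-4.2, -0.9, -6.8]
grip_width: 0.117
```

Emit:
{"method": "play_rows", "body": {"motion": [[[-2, 0, 0.5], [0, 0, 0]], [[-2, -0.3, 0], [0, 0, 0]], [[-1, 0, 0], [0, 0, 0]], [[-1, 0, 0], [0, 0, 0]], [[0, 0, 0], [0, 0, 0]]]}}

```text
time_s: 8.23
eef_pos: [587.4, 15.4, 102.4]
ee_rot: [0.109, 0.679, 0.718, 0.108]
force: [-3.1, 27.0, -1.8]
grip_width: 0.114
```

Emit:
{"method": "play_rows", "body": {"motion": [[[2, 0, 0], [0, 0, 0]], [[1.5, 0, 0], [0, 0, 0]], [[0, 0, 0], [0, 0, 0]]]}}

```text
time_s: 8.48
eef_pos: [587.5, 15.7, 102.4]
ee_rot: [0.111, 0.679, 0.718, 0.106]
force: [-4.9, 4.5, -3.2]
grip_width: 0.114
```

Emit:
{"method": "play_rows", "body": {"motion": [[[0, 0, 0], [0, 0, 0]], [[0, 0, 0], [0, 0, 0]], [[0, 0, 0], [0, 0, 0]], [[0, 0, -5], [0, 0, 0]], [[0, 0, -12], [0, 0, 0]], [[0, 0, -20], [0, 0, 0]], [[2, -6, -25], [0, 0, 0]], [[8, -10, -25], [0, 0, 0]], [[12, -10, -25], [0, 0, 0]], [[15, -10, -25], [0, 0, 0]], [[15, 0, -10], [0, 0, 0]], [[8, 0, -4], [0, 0, 0]], [[0, 0, 0], [0, 0, 0]], [[0, 0, 0], [0, 0, 0]]], "fingers": 34}}

```text
time_s: 9.65
eef_pos: [504.7, 72.7, 234.3]
ee_rot: [0.112, 0.679, 0.718, 0.106]
force: [0.8, -0.2, -0.1]
grip_width: 0.398
```

```bash
python3 - <<'E'
from h import *
s=ctrl.sense(); q=[593.4,26.4,.0563]; Rp,o=plateT(q)
print((s["eef_pos"]-o)@Rp,s["force"],s["time_s"])
im=ctrl.capture("wrist"); np.save("w4.npy",np.r_[s["eef_pos"],s["ee_rot"]]); im=im[:,:,::-1].copy(); cv2.imwrite("pics/w4.png",im)
c=cam("wrist",s)
print(proj(c,P(q,[0,75,0])), proj(c,P(q,[0,-15,38])))
print(ctrl.spot_in("wrist","cover_grip")[:2])
u=proj(c,P(q,[0,75,0]))[0].round().astype(int); x0=max(0,u[0]-220);y0=max(0,u[1]-80)
print(x0,y0); cv2.imwrite("pics/w4z.png",cv2.resize(im[y0:y0+160,x0:x0+266],None,fx=3,fy=3,interpolation=cv2.INTER_CUBIC))
E
```

```text
[-35.35511552  48.41242396 172.09589461] [ 0.76833064 -0.24636055 -0.05823927] 9.65
[[300.90324967 224.06045195]] [[214.66380128 235.94636087]]
[{'position': [0.3327, 0.5114], 'p': 0.97}]
81 144
```

View pics/w4z.png

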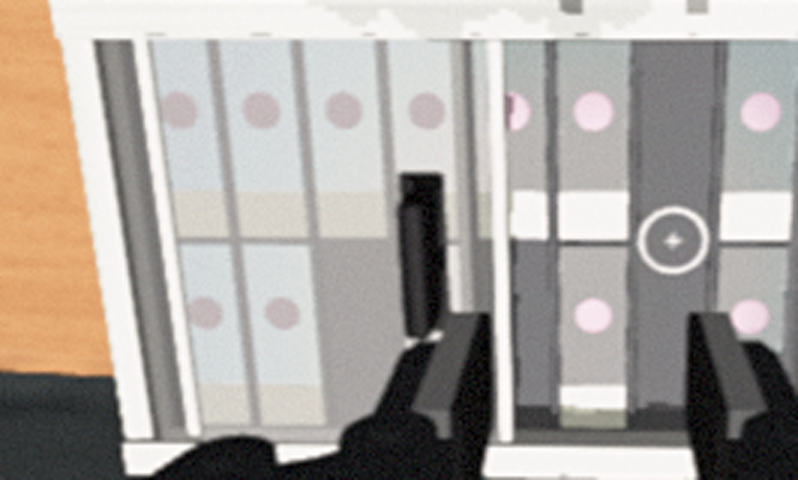

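```bash
python3 - <<'E'
from h import *
a=np.radians(23.5); Rg=np.c_[[-np.sin(a),np.cos(a),0],[np.cos(a),np.sin(a),0],[0,0,-1]]
s,r,p=tool()
print("turn",np.degrees((r.inv()*R.from_matrix(Rg)).as_rotvec()).round(2)); print("shift after",Rg.T@(np.array([419.5,310,235])-p))
s4=np.load("w4.npy"); c=cam("wrist",dict(eef_pos=s4[:3],ee_rot=s4[3:]))
for y in(3,4,5): print(y,proj(c,P([593.4-.056*y,26.4+y,.0563],[0,75,0])))
E
```

```text
turn [ 17.28   4.13 -20.2 ]
shift after [251.98420347  16.72615079  -1.4927358 ]
3 [[303.55616608 224.08027267]]
4 [[304.44071986 224.08692169]]
5 [[305.32535969 224.09357136]]
```

Emit:
{"method": "play_rows", "body": {"motion": [[[0, 0, -3], [3.456, 0.826, -4.04]], [[0, 0, -3], [3.456, 0.826, -4.04]], [[0, 0, 0], [3.456, 0.826, -4.04]], [[0, 0, 0], [3.456, 0.826, -4.04]], [[0, 0, 0], [3.456, 0.826, -4.04]], [[10, 1, 0], [0, 0, 0]], [[20, 2, 0], [0, 0, 0]], [[26, 2, 0], [0, 0, 0]], [[28, 2, 0], [0, 0, 0]], [[28, 2, 0], [0, 0, 0]], [[28, 2, 0], [0, 0, 0]], [[28, 2, 0], [0, 0, 0]], [[28, 2, 0], [0, 0, 0]], [[26, 2, 0], [0, 0, 0]], [[18, 0, 0], [0, 0, 0]], [[12, 0, 0], [0, 0, 0]], [[0, 0, 0], [0, 0, 0]], [[0, 0, 0], [0, 0, 0]]], "fingers": 85}}

```text
time_s: 11.25
eef_pos: [417.9, 310.4, 239.7]
ee_rot: [0.001, 0.548, 0.836, 0.0]
force: [0.3, -0.3, 0.0]
grip_width: 0.993
```

```bash
python3 - <<'E'
from h import *
s=ctrl.sense(); print(s["eef_pos"],R.from_quat(s["ee_rot"],scalar_first=True).as_matrix().round(3).tolist(),s["time_s"])
im=ctrl.capture("wrist"); np.save("w5.npy",np.r_[s["eef_pos"],s["ee_rot"]]); im=im[:,:,::-1].copy(); cv2.imwrite("pics/w5.png",im)
c=cam("wrist",s); print(proj(c,[[419.5,310,170],[419.5,310,75],[418,310,12]]))
print([(d["p"],d["position"]) for d in ctrl.spot_in("wrist","probe")[:2]])
print([(d["p"],d["position"]) for d in ctrl.spot_in("wrist","stand")[:2]])
a=im[100:280,190:430]
cv2.imwrite("pics/w5z.png",cv2.resize(a,(800,600),interpolation=cv2.INTER_CUBIC))
E
```

```text
[417.91668199 310.38688759 239.68937107] [[-0.399, 0.917, 0.001], [0.917, 0.399, -0.0], [-0.001, 0.001, -1.0]] 11.25
[[276.38553826 223.94628369]
 [276.56923036 196.20231245]
 [277.10679035 184.18989615]]
[(0.95, [0.5577, 0.2171]), (0.81, [0.4909, 0.5157])]
[(0.63, [0.4861, 0.426])]
```

View pics/w5z.png

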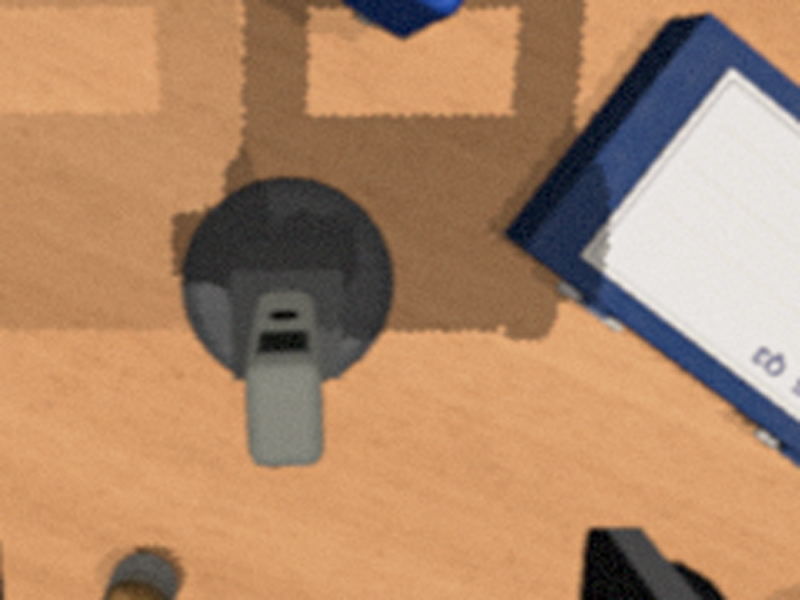

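Emit:
{"method": "play_rows", "body": {"motion": [[[-0.5, 0.6, 8], [0, 0, 0]], [[-0.5, 0.7, 16], [0, 0, 0]], [[0, 0, 20], [0, 0, 0]], [[0, 0, 20], [0, 0, 0]], [[0, 0, 20], [0, 0, 0]], [[0, 0, 18], [0, 0, 0]], [[0, 0, 14], [0, 0, 0]], [[0, 0, 8], [0, 0, 0]], [[0, 0, 4], [0, 0, 0]], [[0, 0, 0], [0, 0, 0]], [[0, 0, 0], [0, 0, 0]]]}}

```text
time_s: 12.32
eef_pos: [420.2, 310.2, 112.6]
ee_rot: [0.001, 0.548, 0.836, 0.001]
force: [-0.5, 0.5, 0.4]
grip_width: 0.998
```

Emit:
{"method": "play_rows", "body": {"motion": [[[0, 0, 0], [0, 0, 0]], [[0, 0, 0], [0, 0, 0]], [[0, 0, 0], [0, 0, 0]], [[0, 0, 0], [0, 0, 0]], [[0, 0, 0], [0, 0, 0]], [[0, 0, 0], [0, 0, 0]], [[0, 0, 0], [0, 0, 0]], [[0, 0, 0], [0, 0, 0]], [[0, 0, 0], [0, 0, 0]]], "fingers": 0, "squeeze": 45}}

```text
time_s: 13.07
eef_pos: [419.8, 310.3, 112.2]
ee_rot: [0.001, 0.548, 0.836, 0.001]
force: [-0.6, -0.0, 1.8]
grip_width: 0.202
```

Emit:
{"method": "play_rows", "body": {"motion": [[[0, 0, -2], [0, 0, 0]], [[0, 0, -4], [0, 0, 0]], [[0, 0, -6], [0, 0, 0]], [[0, 0, -9], [0, 0, 0]], [[0, 0, -12], [0, 0, 0]], [[0, 0, -14], [0, 0, 0]], [[0, 0, -14], [0, 0, 0]], [[0, 0, -14], [0, 0, 0]], [[0, 0, -16], [0, 0, 0]], [[0, 0, -18], [0, 0, 0]], [[0, 0, -18], [0, 0, 0]], [[0, 0, -14], [0, 0, 0]], [[0, 0, -9], [0, 0, 0]], [[0, 0, 0], [0, 0, 0]], [[0, 0, 0], [0, 0, 0]]]}}

```text
time_s: 14.32
eef_pos: [419.4, 310.2, 262.0]
ee_rot: [0.001, 0.548, 0.836, 0.0]
force: [-0.1, 0.5, -0.3]
grip_width: 0.205
```

```bash
python3 - <<'E'
from h import *
s,r,p=tool(); print(p,s["force"],s["grip_width"]*85.4)
q=[593.2,30.4,.0563]; L=97.2
t=P(q,[0,75,L+40])[0]; print(t, P(q,[0,75,0]))
Rt=Rtool(q); go([t[0],t[1],p[2]],Rt)
print("final descent dz from turn height",p[2]-t[2])
im=ctrl.capture("wrist"); cv2.imwrite("pics/w6.png",im[:,:,::-1]); ctrl.capture("scene")
E
```

```text
[419.42422828 310.1777752  262.00972944] [-0.12814908  0.53573275 -0.34337943] 17.494862919853006
[547.32685059 105.28116802 211.37273607] [[589.18089551 105.28116802  80.71257028]]
shift [-2.389e+02  3.550e+01  2.000e-01] turn [-17.28  -4.11  20.13]
final descent dz from turn height 50.63699336482952
```

```bash
sed -i 's/from_euler("zy"/from_euler("ZY"/' h.py; python3 - <<'E'
from h import *
cs,ct=cam("scene"),cam("top")
def W(n): a=np.load(n); return cam("wrist",dict(eef_pos=a[:3],ee_rot=a[3:]))
c2,c4=W("w2.npy"),W("w4.npy")
sg=np.array([[1,1],[1,-1],[-1,-1],[-1,1]])
ut=np.array([(232,172),(450,158),(460,308),(248,325)])/2.581+[110,70]
us=np.array([(347,130),(502,217),(410,318),(260,215)])/2.144+[120,60]
u2=np.array([(472,373),(123,373),(78,125),(483,122)])*.7
def f(v):
    q=v[:3]; pts=np.c_[sg*v[3:5],[v[5]]*4]
    return np.r_[(proj(ct,P(q,pts))-ut).ravel(),(proj(cs,P(q,pts))-us).ravel(),(proj(c2,P(q,pts))-u2).ravel(),
      3*(proj(c4,P(q,[0,75,0]))-[305.2,223.8]).ravel(),3*(proj(c2,P(q,[0,75,0]))-[274,177.6]).ravel(),(v[5]-20)/3]
r=least_squares(f,[593,30,.056,92,135,20.],loss="soft_l1");print(r.x.round(3),f(r.x).round(1))
q=r.x[:3]
print("w only",[least_squares(lambda v:np.r_[(proj(c,P([*v,q[2]],[0,75,0]))-u).ravel()],q[:2]).x for c,u in((c4,[305.2,223.8]),(c2,[274,177.6]))])
q=r.x[:3]; np.save("q.npy",q)
s,r,p=tool();L=97.2
t=P(q,[0,75,L+40])[0]; print(t,P(q,[0,75,0])); go([t[0],t[1],p[2]],Rtool(q))
# slide direction actually travelled
d=np.array([587.4-582.3,15.4-117.1,102.4-101.7]);print(np.arctan2(d[0],-d[1]))
E
```

```text
[5.92137e+02 3.02250e+01 6.10000e-02 9.02750e+01 1.35684e+02 1.71700e+01] [-1.8  2.1 -0.5  1.5 -0.8 -0.9 -1.6 -1.4 -1.3 -2.2 -0.1  0.2 -0.5  0.8
 -2.5  0.1 -0.9  0.2  1.2 -0.5 -1.5  0.  -0.3 -0.4 -2.2 -0.1  1.2  0.7
 -0.9]
w only [array([592.14868531,  31.04378313]), array([591.8869121 ,  29.76742384])]
[545.76253499 102.5166662  212.66016579] [[587.5377943 105.0835292  82.       ]]
shift [-2.408e+02  3.320e+01  1.000e-01] turn [-17.6   -3.07  19.85]
0.05010551945193929
```

Emit:
{"method": "play_rows", "body": {"motion": [[[-8, 1, 0], [0, 0, 0]], [[-16, 2, 0], [0, 0, 0]], [[-22, 3, 0], [0, 0, 0]], [[-26, 4, 0], [0, 0, 0]], [[-26, 4, 0], [0, 0, 0]], [[-26, 4, 0], [0, 0, 0]], [[-26, 4, 0], [0, 0, 0]], [[-26, 4, 0], [0, 0, 0]], [[-24, 3, 0], [0, 0, 0]], [[-20, 2, 0], [0, 0, 0]], [[-13, 2, 0], [0, 0, 0]], [[-8, 0, 0], [0, 0, 0]], [[0, 0, 0], [-3.52, -0.61, 3.97]], [[0, 0, 0], [-3.52, -0.61, 3.97]], [[0, 0, 0], [-3.52, -0.61, 3.97]], [[0, 0, 0], [-3.52, -0.61, 3.97]], [[0, 0, 0], [-3.52, -0.63, 3.97]], [[0, 0, 0], [0, 0, 0]], [[0, 0, 0], [0, 0, 0]]]}}

```text
time_s: 16.0
eef_pos: [545.4, 102.8, 262.3]
ee_rot: [0.106, 0.676, 0.721, 0.113]
force: [1.1, -0.1, -1.5]
grip_width: 0.206
```

```bash
python3 - <<'E'
from h import *
s,r,p=tool(); q=np.load("q.npy"); Rp,o=plateT(q)
print(s["time_s"],s["force"],"tcp plate",((p-o)@Rp).round(1)); go(P(q,[0,75,97.2+15])[0],Rtool(q))
E
```

```text
16.0 [ 1.0528568  -0.11572273 -1.49514373] tcp plate [ 14.8  75.3 184.6]
shift [ -0.3 -14.8  72.4] turn [-0.   -0.06  0.14]
```

Move to 15 mm above the ring, then look from the wrist and scene cameras.

Emit:
{"method": "play_rows", "body": {"motion": [[[0, -3, 10], [0, 0, 0]], [[0, -4, 16], [0, 0, 0]], [[0, -4, 18], [0, 0, 0]], [[-0.3, -3.8, 14], [0, 0, 0]], [[0, 0, 9], [0, 0, 0]], [[0, 0, 5.4], [0, 0, 0]], [[0, 0, 0], [0, 0, 0]], [[0, 0, 0], [0, 0, 0]]]}}

```text
time_s: 16.67
eef_pos: [554.5, 102.7, 189.3]
ee_rot: [0.106, 0.677, 0.72, 0.113]
force: [-0.2, -0.5, -0.8]
grip_width: 0.205
```

```bash
python3 - <<'E'
from h import *
s,r,p=tool(); q=np.load("q.npy"); Rp,o=plateT(q)
print(s["time_s"],s["force"],"tcp plate",((p-o)@Rp).round(1))
w=ctrl.capture("wrist")[:,:,::-1].copy(); sc=ctrl.capture("scene")[:,:,::-1].copy()
cv2.imwrite("pics/w7.png",w);cv2.imwrite("pics/s7.png",sc)
c=cam("wrist",s);u=proj(c,P(q,[[0,75,0],[0,75,15]]));print(u,proj(cam("scene"),P(q,[[0,75,0],[0,75,15],[0,75,170]])))
v=proj(cam("scene"),P(q,[0,75,80]))[0].astype(int)
a=cv2.resize(w[120:300,200:360],(533,600),interpolation=cv2.INTER_CUBIC)
b=cv2.resize(sc[v[1]-60:v[1]+75,v[0]-30:v[0]+30],(266,600),interpolation=cv2.INTER_CUBIC); print(v)
cv2.imwrite("pics/m7.png",np.hstack([a,b]))
print(ctrl.spot_in("wrist","probe_face")[:2],ctrl.spot_in("scene","probe_face")[:2])
E
```

```text
16.6667 [-0.15852018 -0.50146924 -0.77836431] tcp plate [  1.2  74.7 112.2]
[[277.78275713 206.15533888]
 [277.84553526 210.67010258]] [[276.33095496 152.14675116]
 [275.25590703 149.05381479]
 [262.86675387 113.40995074]]
[270 134]
[{'position': [0.9255, 0.064], 'p': 0.72}, {'position': [0.4943, 0.5007], 'p': 0.36}] []
```

View pics/m7.png

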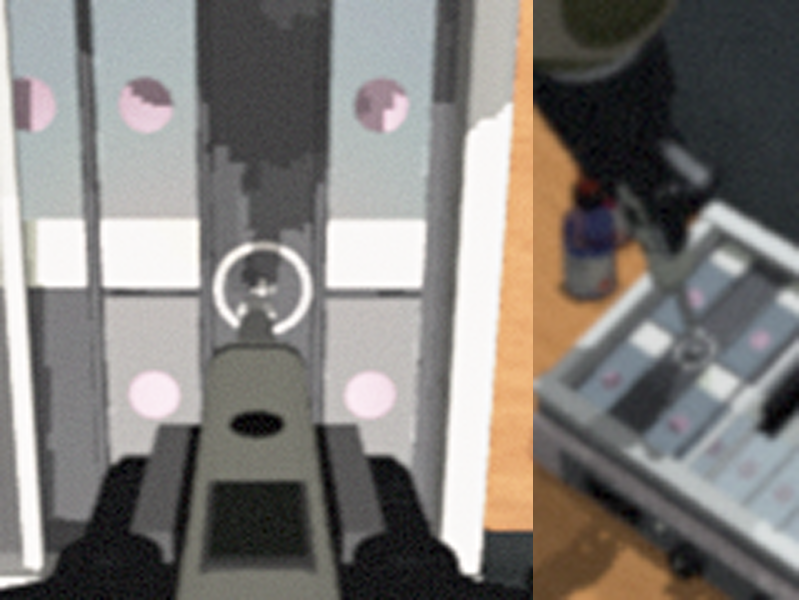

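Emit:
{"method": "play_rows", "body": {"motion": [[[0.4, -0.8, 3], [0, 0, 0]], [[0.4, -0.7, 4], [0, 0, 0]], [[0, 0, 3], [0, 0, 0]], [[0, 0, 0], [0, 0, 0]], [[0, 0, 0], [0, 0, 0]], [[0, 0, 0], [0, 0, 0]]]}}

```text
time_s: 17.37
eef_pos: [555.7, 103.6, 178.8]
ee_rot: [0.106, 0.677, 0.72, 0.113]
force: [-0.4, -0.5, -0.8]
grip_width: 0.205
```

```bash
cat > f.py <<'E'
from h import *
q=np.load("q.npy"); Rp,o=plateT(q); F=[];X=[]
for i in range(6):
    ctrl.capture("wrist"); s=ctrl.sense(); F.append(s["force"]@Rp);X.append((s["eef_pos"]-o)@Rp)
F=np.array(F);print(s["time_s"],"F plate",F.mean(0).round(2),"sd",F.std(0).round(2),"tcp",np.mean(X,0).round(2),s["grip_width"]*85.4)
E
python3 f.py
```

```text
17.6667 F plate [-0.4  -0.14 -0.75] sd [0.52 0.5  0.35] tcp [ -0.79  75.43 102.  ] 17.551588309020065
```

Emit:
{"method": "play_rows", "body": {"motion": [[[0, 0, 1], [0, 0, 0]], [[0, 0, 1], [0, 0, 0]], [[0, 0, 1], [0, 0, 0]], [[0, 0, 0], [0, 0, 0]], [[0, 0, 0], [0, 0, 0]]]}}

```text
time_s: 18.08
eef_pos: [556.6, 103.6, 175.8]
ee_rot: [0.106, 0.677, 0.72, 0.113]
force: [0.8, 0.6, -1.4]
grip_width: 0.204
```

```bash
python3 f.py
```

```text
18.3833 F plate [-0.23 -0.37 -0.66] sd [0.22 0.41 0.23] tcp [-0.85 75.45 98.92] 17.5606912209963
```

Emit:
{"method": "play_rows", "body": {"motion": [[[0, 0, 0.7], [0, 0, 0]], [[0, 0, 0.8], [0, 0, 0]], [[0, 0, 0], [0, 0, 0]], [[0, 0, 0], [0, 0, 0]]]}}

```text
time_s: 18.72
eef_pos: [557.1, 103.7, 174.5]
ee_rot: [0.106, 0.677, 0.72, 0.113]
force: [-0.3, -0.2, -0.2]
grip_width: 0.205
```

```bash
python3 f.py
```

```text
19.0167 F plate [-0.08  0.41 -0.99] sd [0.41 0.56 0.26] tcp [-0.88 75.45 97.38] 17.87274324625342
```

Emit:
{"method": "play_rows", "body": {"motion": [[[0, 0, 0.7], [0, 0, 0]], [[0, 0, 0.8], [0, 0, 0]], [[0, 0, 0], [0, 0, 0]], [[0, 0, 0], [0, 0, 0]]]}}

```text
time_s: 19.35
eef_pos: [557.5, 103.7, 173.1]
ee_rot: [0.106, 0.677, 0.72, 0.113]
force: [-0.8, 0.3, 0.7]
grip_width: 0.204
```

```bash
python3 f.py
```

```text
19.65 F plate [-0.52 -0.03  0.71] sd [0.53 0.58 0.5 ] tcp [-0.82 75.45 95.95] 17.81261169671479
```

Emit:
{"method": "play_rows", "body": {"motion": [[[0, 0, 0.7], [0, 0, 0]], [[0, 0, 0.7], [0, 0, 0]], [[0, 0, 0.7], [0, 0, 0]], [[0, 0, 0.5], [0, 0, 0]], [[0, 0, 0], [0, 0, 0]], [[0, 0, 0], [0, 0, 0]]]}}

```text
time_s: 20.15
eef_pos: [558.3, 103.7, 170.6]
ee_rot: [0.106, 0.677, 0.72, 0.113]
force: [-1.2, 0.0, 1.6]
grip_width: 0.205
```

```bash
sed -i 's/range(6)/range(14)/' f.py; python3 f.py; python3 - <<'E'
from h import *
w=ctrl.capture("wrist")[:,:,::-1].copy(); cv2.imwrite("pics/w8.png",cv2.resize(w[120:270,200:360],(640,600),interpolation=cv2.INTER_CUBIC))
E
```

```text
20.85 F plate [-0.5  -0.25  1.42] sd [0.4  0.45 0.56] tcp [-0.83 75.44 93.33] 17.338855560026875
```

View pics/w8.png

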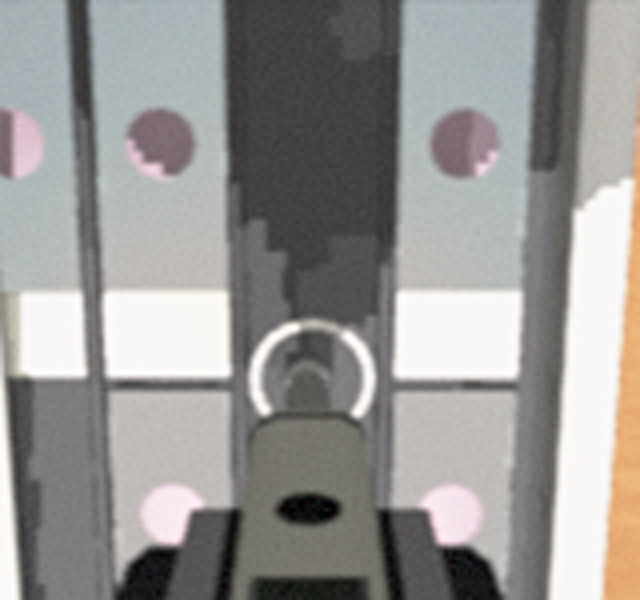

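```bash
python3 - <<'E'
from h import *
s,r,p=tool(); q=np.load("q.npy"); go(p,Rtool(q)); print(s["dq"].round(4),s["time_s"]); print(ctrl.finish_job())
E
```

```text
shift [0. 0. 0.] turn [ 0.1  -0.03 -0.01]
[-0.0009  0.0009  0.0004 -0.0012 -0.0003  0.0007] 20.9
the job is handed in; nothing more can be done
None
```

I slid the cover open to its stop, then lifted the white thermometer from its stand. I handed the job in at 20.9 s with its tip held inside the ring.

**Cover:** It moved about 102 mm before it hit the stop, which pushed back with about 27 N. The wrist picture after that showed the bare lane and the ring uncovered.

**Tip position:** The last wrist picture put the middle of the tip about 1 mm from the ring's centre.

**Squareness:** The tool was within about 0.1° of the plate normal I fitted from the pictures. I did not measure the lean of the thermometer itself separately.

**Press:** The two checks of how far the tip is in differ slightly. Tool height since first contact gives about 3.9 mm, and the force (about 2.2 N) gives about 3.5 mm. The readings vary by about 0.5 N. Both are close to the 4 mm half way.

**Hold:** The arm was still at the end, and the grip reading stayed steady at about 17.5 mm on the 18 mm handle.

**What went wrong:**
- A 1° error in my first plate frame made the gripper pull up on the cover with about 27 N while sliding. I eased it off, and corrected the frame before placing the thermometer.
- I kept the arm away from the timer, forceps and box lid, but took no last picture to confirm they had not moved.

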